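Click the stone carousel round to the big stone

TASK

With a fingertip, flick the edge tabs of the stone carousel's wheel to turn it anticlockwise (seen from above), click by click, to the click just before the well with the single big stone reaches the steel pointer on the foot; let the wheel rest there a moment, then give it exactly one more click so that the big stone rests at the pointer. Do not turn it past the pointer, be gentle, keep the carousel standing where it is without lifting or shoving it, and leave the tray, the jar and the tweezers alone.

Things in the scene. Friction and masses are not known exactly. Their poses are not given: they have to be found in the camera images.
- carousel: Stone carousel, loose on the bench on a heavy foot (1.8 kg, held by friction only). Origin: centre of the underside, on the wheel's axis; z up. Foot: grey disc 172 mm across, 12 mm high, with a 50 mm wide tongue along the carousel's own +x to 116 mm from the axis; on it the pointer, a flat steel arrow, 12 to 18 mm high. The wheel turns above the foot.
- hub (a point): Top of the wheel's disc, on the axis, 44 mm high. White disc of 46 mm radius, 28 to 44 mm high (a 5 mm hub cap above), and six radial tabs 10 mm wide, 28 to 48 mm high, reaching 72 mm from the axis. In a click, tabs stand 30, 90, 150... degrees from the pointer, gaps are centred on 0, 60, 120...; a gap is 55 mm wide at 62 mm radius, open outside and above, clear down to the foot at 12 mm.
- wheel (a joint): Rad, growing anticlockwise seen from above; 0 = big stone at the pointer; a click every 60 degrees (1.047). Starts in (or in 0.5 s drops into) a click 2, 3 or 4 before the pointer (-2.09, -3.14, -4.19). A sprung pawl holds each click: up to 4 N at the tabs, plus light drag, pushes it 30 degrees over the top; it then snaps into the next click in 0.3 s, or back if let go earlier. Stops at -4.95 and 2.5.
- big_stone (a point): Top of the single big stone (dark teal, faceted, 22 mm across), in one of the six round wells on the wheel, 32 mm from the axis, 48 mm high, midway between two tabs. The other five wells each hold one small 8 mm stone of the same colour.
- pointer_tip (a point): Inner tip of the steel pointer on the foot, 80 mm from the wheel's axis along the carousel's +x, 18 mm high; the foot is 12 mm high here.
- stone_tray: Bystander: white tray with 4 by 5 compartments of stones, 130 x 170 x 24 mm, loose. Origin: centre of the underside.
- jar: Bystander: small clear jar with a metal cap, 44 mm across, 55 mm high, standing loose. Origin: centre of the underside.
- tweezers: Bystander: steel tweezers, 130 mm long, 8 mm high, lying loose along their own x. Origin: about the middle of the underside.
There are look-alikes about, which are no part of the job. There is more than one size of the carousel; the job needs the middle-sized.

How it is judged:
On the way, in this order (a step that is already met when the one before it is completed fails the run):
1. the wheel rests in the click just before the pointer (value of joint wheel between -1.1972 and -0.897198 rad and velocity of joint wheel between -0.3 and 0.3 rad/s), for 0.2 s.
2. one more click: the big stone rests at the pointer (value of joint wheel between -0.15 and 0.15 rad and velocity of joint wheel between -0.3 and 0.3 rad/s), for 0.2 s.
At the end, for the whole second after the job is handed in: The wheel rests in the click with the big stone at the pointer (joint within 0.12 rad of 0), the carousel stands flat within 40 mm of where it was, and tray, jar and tweezers are within 20 mm of where they were (value of joint wheel between -0.12 and 0.12 rad and velocity of joint wheel between -0.1 and 0.1 rad/s and distance of carousel from where it was at the start of the episode below 0.04 m and height (world z) of carousel below 0.005 m and angle between carousel's own z axis and vertical below 0.05 rad and linear speed of carousel below 0.02 m/s and distance of each of stone_tray, jar, tweezers from where it was at the start of the episode below 0.02 m); the robot touches nothing.
It fails at once if the wheel was turned past the pointer, more than half a click beyond it (value of joint wheel above 0.58 rad).
It fails at once if the carousel was lifted (over 8 mm) or tipped (height (world z) of carousel above 0.008 m or angle between carousel's own z axis and vertical above 0.12 rad).
It fails at once if the carousel was shoved more than 40 mm (distance of carousel from where it was at the start of the episode above 0.04 m).
It fails at once if the fingers pressed or squeezed the carousel with more than 30 N (contact force between the fingers and carousel above 30 N).
It fails at once if the tray, the jar or the tweezers were moved more than 20 mm (distance of any of stone_tray, jar, tweezers from where it was at the start of the episode above 0.02 m).
It also fails if it takes over 58 s, if anything falls off the work surface, if the arm or the gripper's body presses on something with over 40 N, if the wrist force passes 120 N, or if a joint passes its speed limit or range.

ROBOT

A 6-joint arm with a two-finger parallel gripper is mounted at the origin on the work surface. World frame = base frame: x ahead of the robot, y to its left, z up, the work surface at z = 0. Lengths are in m, angles in rad, forces in N, time in s.
With the tool pointing down it reaches from about 0.375 to 0.9 m from the base axis. Payload 3.1 kg.
Tool frame: the origin (TCP) lies on the centre line of the jaws, within the pads' length; the fingertips stand 22 mm ahead of it and the grasp point (between the pads) lies 3 mm ahead of it; z points along the fingers, x is the direction in which the jaws open and shut, and the axes are right-handed (so a half turn about z gives the same grasp; the last joint's range is limited). The gripper opens to 87 mm and grips with 3 to 60 N. Pads are 19 mm wide; open, the fingers measure 117 mm over their backs; the gripper's body (75 mm by 190 mm) begins 51 mm behind the grasp point.
Start: joints at [1.018, 0.527, 1.433, -0, 1.181, -0.178], TCP at [0.228, 0.582, 0.222] pointing down, gripper open.
Joint ranges: [-3.08, 3.08], [-0.75, 2.2], [0.22, 2.44], [-1.43, 4.57], [0, 2.65], [-2.85, 2.85]. Speed limits (rad/s): [2.79, 2.79, 3.14, 3.14, 3.14, 3.14].

INTERFACE

Orientations are given as a unit quaternion [x, y, z, w].
In Python, from rig import robot, camera, order gives the robot as it stands.
- The arm moves only by the shell command python3 -m pendant 'ROWS' [OPENING] [FORCE]. ROWS is JSON, a list of rows, each a list of 2 entries, a list of its own where there are three numbers: the shift along the tool's x, y, z in mm, then the turn about the tool's z in degrees. A call has 1 to 8 rows; each row shifts and turns the commanded pose from where the row before left it, along the tool's axes as they then stand; what a row does not reach is not made up. A row lasts 1/8 s, in which the tool goes at most 62.5 mm and 10.7 degrees, less where a joint would pass 70% of its speed; a pose out of reach is approached as far as the arm can. A call with a gripper value outside its range is refused whole. OPENING is the finger opening in mm, from 0 to 87, set as the call begins (- or left out, the last holds). The fingers move at their own pace and stop on an object; FORCE is the grip in N (left out, the last holds). Time passes only in rows, so rows that do not move let the fingers close. It gives the time, the measured TCP pose, the force and the opening at its end, in the units of the state.
- robot.get_obs(): the state, without advancing time (a new reading comes with each control period).
- camera(name): name is "scene" or "top" or "wrist"; returns a dict with "pixels" (400x640x3 uint8, blue, green, red), "mtx" (3x3 intrinsics, pixels), "R" (3x3) and "t" (3): a world point X has camera coordinates R X + t. Camera axes: x right, y down, z forward; pixel columns grow to the right and rows downward; lengths in m; the calibration is good to about 2 mm. A picture is of the moment at which its call begins. There is no depth.
- order.hand_in(): hands the job in, once; it reports no verdict.
The state is a dict: "time": time; "q": joint angles; "joint_velocities": joint speeds; "joint_torque": joint torques, N m; "position": TCP position; "tool_rot": TCP orientation; "ft_force": force on the tool from outside, world axes, zero at the start; "moment": the same for the moment, N m; "grip_width": finger opening in m.
Only numpy, scipy, OpenCV 4.12 (cv2) and the standard library are available. Lean on these libraries where they do the work, as an engineer would, in place of code of your own. Each camera call takes 0.05 s, during which the arm holds its last target. There are 200 camera calls.

## Working session

There is one attempt and no reset: what is moved stays moved. The work goes in short steps, Python scripts to look and compute and a shell command to move; the robot and the scene stay as the last step left them, time stands still between calls to the robot, and variables do not carry over. Pictures are saved under pics/ and viewed, about 8 in all and at most 12, crops included, and the job is handed in when it is done.

```bash
mkdir -p pics; ls; python3 - <<'E'
from rig import robot,camera
import cv2,numpy as np
for n in ("top","scene"):
    c=camera(n); cv2.imwrite(f"pics/{n}0.png",c["pixels"]); print(n,c["mtx"].tolist(),c["R"].round(4).tolist(),c["t"].round(4).tolist())
    np.savez(f"{n}0.npz",**c)
print(robot.get_obs())
E
```

```text
pics
top [[491.90776226394746, 0.0, 316.94164050226084], [0.0, 491.90776226394746, 196.171616322034], [0.0, 0.0, 1.0]] [[-0.0045, -0.9999, -0.0136], [-0.9903, 0.0064, -0.1387], [0.1388, 0.0128, -0.9902]] [0.0048, 0.4424, 1.5611]
scene [[389.6888678502154, 0.0, 319.664257494905], [0.0, 389.6888678502154, 196.58580385967124], [0.0, 0.0, 1.0]] [[0.8182, 0.5749, -0.0025], [0.332, -0.4759, -0.8144], [-0.4694, 0.6655, -0.5803]] [-0.3774, -0.0798, 1.2916]
{'time': 0.1, 'q': array([ 1.01851829e+00,  5.28360488e-01,  1.43380329e+00,  3.85295456e-06,
        1.18138891e+00, -1.78508030e-01]), 'joint_velocities': array([-0.00040406, -0.00082465, -0.00305126, -0.00022052, -0.00240831,
       -0.00184297]), 'joint_torque': array([-4.39518544e-04, -4.40986097e+01, -1.77151966e+01,  6.33848109e-02,
        5.33445622e-02, -4.15309319e-05]), 'position': array([0.22782295, 0.58127663, 0.22146804]), 'tool_rot': array([ 8.26174253e-01,  5.63413830e-01, -8.95565189e-04,  3.97989226e-04]), 'ft_force': array([ 0.6894257 , -0.68661091, -1.28407934]), 'moment': array([ 0.01516315, -0.01917247,  0.05388134]), 'grip_width': 0.08682367405285925}
```

View pics/top0.png

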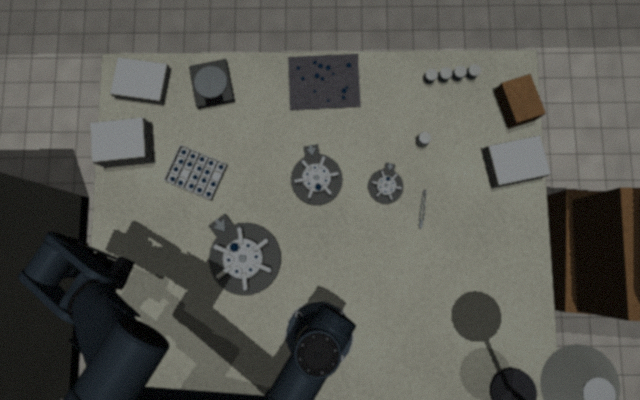

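View pics/scene0.png

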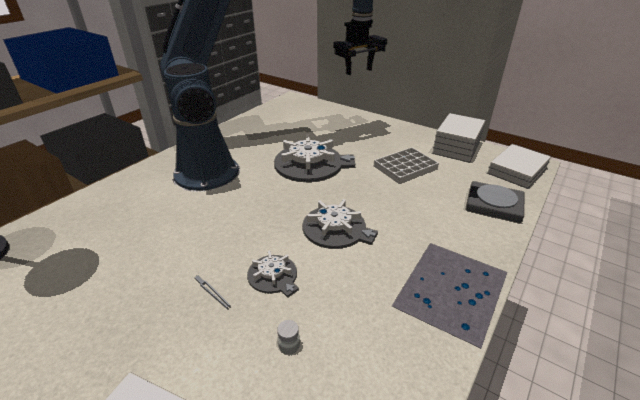

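The top view shows three carousels. The middle-sized one has its hub near (317,178), the pointer up at (311,150) and the big stone near (318,187). I'll measure it precisely.

```bash
cat > h.py <<'E'
import numpy as np,cv2
def ray(c,u,v,z):
    d=c["R"].T@np.linalg.inv(c["mtx"])@[u,v,1.]; o=-c["R"].T@c["t"]
    return o+d*(z-o[2])/d[2]
def proj(c,P):
    p=(c["R"]@np.atleast_2d(P).T).T+c["t"]; p=p@c["mtx"].T; return p[:,:2]/p[:,2:]
E
python3 - <<'E'
from h import *
c=np.load("top0.npz"); im=c["pixels"]
cr=cv2.resize(im[135:215,280:410],None,fx=6,fy=6,interpolation=cv2.INTER_CUBIC)
cv2.imwrite("pics/crop0.png",cr)
for u,v in((317,178),(386,186),(244,258)):print(ray(c,u,v,.046))
g=cv2.cvtColor(im,cv2.COLOR_BGR2GRAY)
# white wheel centroid
for n,(x0,x1,y0,y1) in dict(mid=(285,350,140,210),small=(365,408,160,208)).items():
    s=g[y0:y1,x0:x1]; yy,xx=np.nonzero(s<100); print(n,'dark bbox',xx.min()+x0,xx.max()+x0,yy.min()+y0,yy.max()+y0)
E
```

```text
[0.49945788 0.0017326  0.046     ]
[ 0.47187199 -0.2195399   0.046     ]
[0.24477997 0.23330136 0.046     ]
mid dark bbox 290 342 144 205
small dark bbox 367 403 162 204
```

View pics/crop0.png

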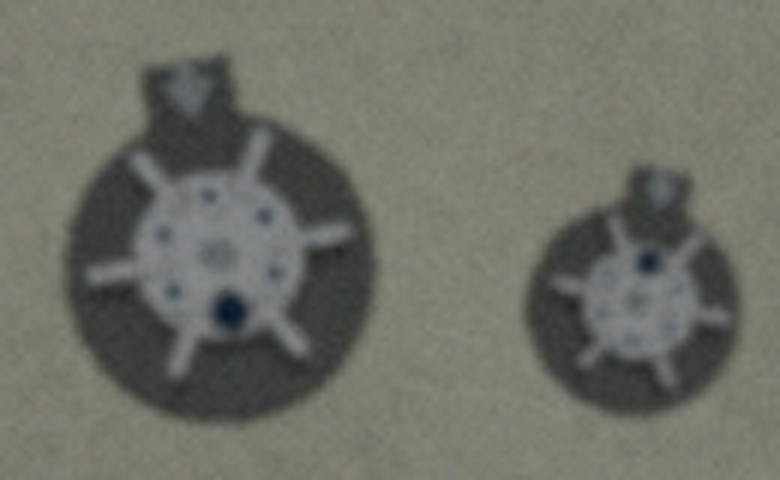

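```bash
python3 - <<'E'
from h import *
from scipy.optimize import least_squares
c=np.load("top0.npz"); s=np.load("scene0.npz")
cp=lambda u,v:(280+(u+.5)/6-.5,135+(v+.5)/6-.5)
pts=[(190,118),(230,312),(217,254),(265,132),(136,157),(88,276),(175,376),(305,354),(350,232)]
obs=np.array([cp(*p) for p in pts])
def model(p):
    x,y,P,w=p; f=lambda r,a,z:[x+r*np.cos(a),y+r*np.sin(a),z]
    return [f(.08,P,.018),f(.032,P+w,.048),f(0,0,.049)]+[f(.072,P+w+np.pi+np.radians(a),.048) for a in(-30,30,90,150,210,270)]
r=least_squares(lambda p:(proj(c,model(p))-obs).ravel(),[.5,0,.2,-3.14])
print(r.x,np.degrees(r.x[2:]),r.fun.reshape(-1,2).round(1).tolist())
print(proj(s,model(r.x))[:3].round(1))
im=s["pixels"].copy()
cr=cv2.resize(im[185:255,290:390],None,fx=6,fy=6,interpolation=cv2.INTER_CUBIC)
for u,v in proj(s,model(r.x)): cv2.circle(cr,(int((u-290+.5)*6),int((v-185+.5)*6)),4,(0,0,255),1)
cv2.imwrite("pics/crop1.png",cr)
x,y,P,w=r.x
for d in(131,):
    a=P+np.radians(120); print("entry",np.degrees(a),x+.067*np.cos(a),y+.067*np.sin(a),"yaw",np.degrees(a)-180)
E
```

```text
[ 0.502942    0.00447296  0.19748224 -3.1705491 ] [  11.31489906 -181.65908217] [[0.2, 0.8], [-0.1, -0.1], [0.4, -0.1], [0.0, -0.3], [-0.4, -0.7], [-0.2, 0.1], [-0.3, 0.4], [0.1, 0.2], [0.2, -0.3]]
[[361.6 230.5]
 [322.5 210.8]
 [333.5 213.7]]
entry 131.3148990607463 0.458708801980736 0.05479615363236023 yaw -48.68510093925369
```

View pics/crop1.png

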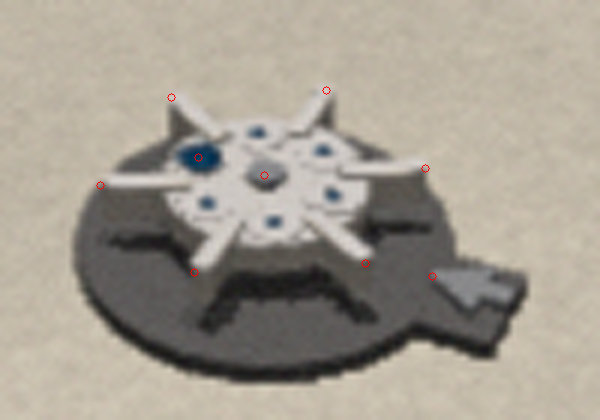

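The fit agrees in both views to within about a pixel: hub (0.503, 0.0045), pointer yaw 11.3°, wheel at -3.14, so three clicks are needed. I'll move to the gap at 131°, with the tool x axis pointing inward and the fingers closed.

```bash
python3 -m pendant '[[[-20,20,0],0],[[-40,40,0],0],[[-40,40,0],0],[[-40,40,0],0],[[-40,40,0],0],[[-40,40,0],0],[[-40,40,0],0],[[-40,40,0],0]]' 0 20; python3 -m pendant '[[[-40,40,0],0],[[-40,40,0],0],[[-26,27,0],0],[[0,0,0],10],[[0,0,0],10],[[0,0,0],10],[[0,0,0],10],[[0,0,0],10]]'; python3 -m pendant '[[[0,0,0],10],[[0,0,0],10],[[0,0,0],10],[[0,0,0],10],[[0,0,0],10],[[0,0,0],10],[[0,0,0],7.3],[[0,0,0],0]]'
cat > st.py <<'E'
from h import *
from rig import robot
from scipy.spatial.transform import Rotation as Ro
o=robot.get_obs(); p=o["position"]; R=Ro.from_quat(o["tool_rot"]).as_matrix()
H=np.array([.503,.0045]); d=p[:2]-H
print("t",o["time"],"p",p.round(4),"yaw",np.degrees(np.arctan2(R[1,0],R[0,0])).round(1),"r",np.hypot(*d).round(4),"ang",np.degrees(np.arctan2(d[1],d[0])).round(1),"F",o["ft_force"].round(1),"q6",o["q"][5].round(2),"w",o["grip_width"].round(4))
tgt=np.array([.4587,.0548,.06]); print("to entry in tool mm",(R.T@(tgt-p)*1000).round(1))
E
python3 st.py
```

```text
time: 1.1
position: [0.3983, 0.1913, 0.2223]
tool_rot: [0.826, 0.563, 0.0, -0.0]
ft_force: [2.1, -0.1, -0.2]
grip_width: 0.015
time: 2.1
position: [0.4585, 0.0553, 0.2221]
tool_rot: [0.987, 0.159, -0.0, -0.0]
ft_force: [0.9, -0.4, 1.0]
grip_width: 0.0002
time: 3.1
position: [0.4585, 0.0553, 0.2221]
tool_rot: [0.911, -0.412, -0.0, 0.0]
ft_force: [0.4, -0.0, -1.0]
grip_width: 0.0002Traceback (most recent call last):
  File "st.py", line 6, in <module>
    print("t",o["time"],"p",p.round(4),"yaw",np.degrees(np.arctan2(R[1,0],R[0,0])).round(1),"r",np.hypot(*d).round(4),"ang",np.degrees(np.arctan2(d[1],d[0])).round(1),"F",o["ft_force"].round(1),"q6",o["q"][5].round(2),"w",o["grip_width"].round(4))
                                                                                                                                                                                                                              ^^^^^^^^^^^^^^^^^^^^^
AttributeError: 'float' object has no attribute 'round'
```

```bash
sed -i 's/o\["grip_width"\].round(4)/o["grip_width"]/' st.py; python3 -m pendant '[[[0,0,20],0],[[0,0,40],0],[[0,0,40],0],[[0,0,20],0],[[0,0,10],0],[[0,0,5],0],[[0,0,0],0]]' >/dev/null; python3 st.py; python3 - <<'E'
from rig import camera
from h import *
c=camera("scene"); cv2.imwrite("pics/s1.png",cv2.resize(c["pixels"][150:270,250:410],None,fx=4.5,fy=4.5,interpolation=cv2.INTER_CUBIC))
E
```

```text
t 3.975 p [0.4592 0.0552 0.0876] yaw -48.7 r 0.067 ang 130.8 F [0.3 0.5 0. ] q6 0.73 w 0.000586492820504822
to entry in tool mm [-0.   0.7 27.6]
```

View pics/s1.png

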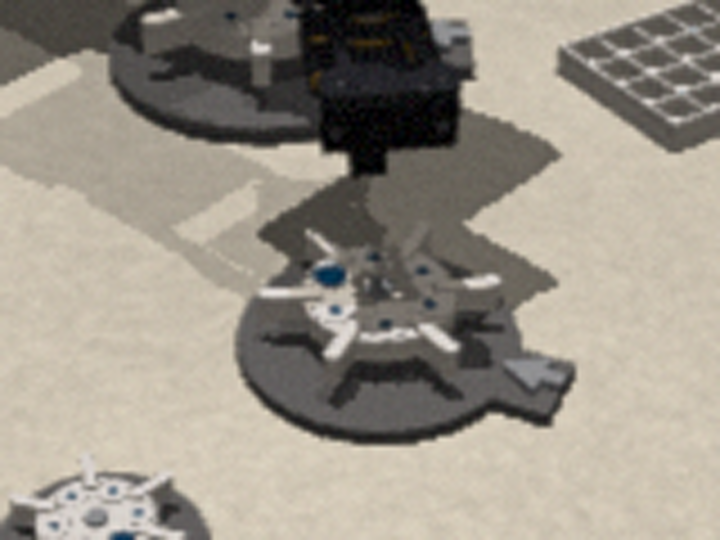

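The fingertips hover over the rear gap between the two far tabs, in crop pixels around (370,175). I'll lower them into the gap and start the first click.

```bash
python3 -m pendant '[[[0,0,10],0],[[0,0,10],0],[[0,0,10],0],[[0,0,5],0],[[0,0,0],0]]'>/dev/null; python3 st.py; python3 -m pendant '[[[0.2,4.7,0],-4],[[0.2,4.7,0],-4],[[0.2,4.7,0],-4],[[0.2,4.7,0],-4],[[0.2,4.7,0],-4],[[0.2,4.7,0],-4],[[0.2,4.7,0],-4],[[0.2,4.7,0],-4]]'>/dev/null; python3 st.py
```

```text
t 4.65 p [0.4585 0.0553 0.0518] yaw -48.7 r 0.0675 ang 131.2 F [-0.3 -0.1 -0.5] q6 0.73 w 0.0005339801216116043
to entry in tool mm [ 0.5  0.2 -8.2]
t 5.65 p [0.4392 0.0237 0.0526] yaw -16.6 r 0.0666 ang 163.3 F [-0.6 -0.3  0.6] q6 0.09 w 0.00028458596895928977
to entry in tool mm [  9.8 -35.4  -7.4]
```

```bash
python3 -m pendant '[[[0.2,4.7,0],-4],[[0.2,4.7,0],-4],[[0.2,4.7,0],-4],[[0.2,4.7,0],-4]]'>/dev/null; python3 st.py;python3 -m pendant '[[[0.2,4.7,0],-4],[[0.2,4.7,0],-4],[[0.2,4.7,0],-4],[[0,0,0],0],[[0,0,0],0]]'>/dev/null; python3 st.py; python3 - <<'E'
from rig import camera
from h import *
out=[]
for n,(a,b,x,y) in dict(scene=(150,270,250,410),top=(125,245,240,400)).items():
    c=camera(n); out.append(cv2.resize(c["pixels"][a:b,x:y],None,fx=4,fy=2.4*1.0/0.6/1.0*0.6/0.6 if 0 else 4,interpolation=cv2.INTER_CUBIC)[:, :])
cv2.imwrite("pics/s2.png",cv2.resize(np.hstack(out),(800,300)))
E
```

```text
t 6.15 p [0.4365 0.0051 0.0526] yaw -0.6 r 0.0665 ang 179.5 F [-0.7 -0.4  0.6] q6 -0.24 w 0.00028857777475077367
to entry in tool mm [ 21.7 -49.9  -7.4]
t 6.775 p [ 0.4377 -0.0087  0.0525] yaw 11.2 r 0.0666 ang -168.6 F [-0.6 -0.   0.5] q6 -0.47 w 0.0003337970739991885
to entry in tool mm [ 32.9 -58.2  -7.5]
```

View pics/s2.png

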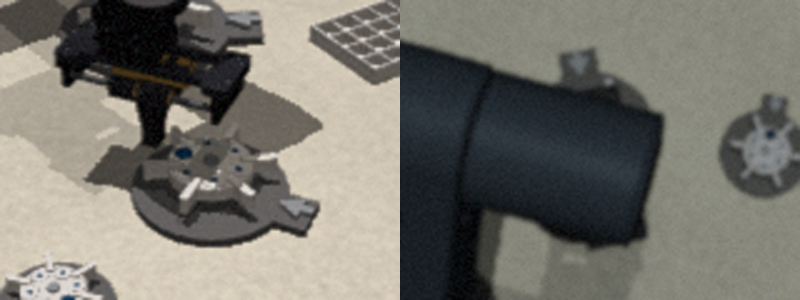

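```bash
cat > look.py <<'E'
from h import *; from rig import camera,robot; import sys
c=camera("scene"); p=robot.get_obs()["position"]
x,y,P=.503,.0045,.1975
for k in (-3,-2,-1,0): print(k,proj(c,[[x+.032*np.cos(P+k*np.pi/3),y+.032*np.sin(P+k*np.pi/3),.048]]).round(1).tolist())
t=proj(c,[p-[0,0,.022]])[0]; print("tip",t.round(1))
im=c["pixels"]; hsv=cv2.cvtColor(im,cv2.COLOR_BGR2HSV)[185:245,290:385]
m=((hsv[...,0]>85)&(hsv[...,0]<125)&(hsv[...,1]>120)).astype(np.uint8)
n,l,st,ce=cv2.connectedComponentsWithStats(m)
for i in range(1,n): print(st[i,4],(ce[i]+[290,185]).round(1))
cr=cv2.resize(im[175:255,285:385],None,fx=7,fy=7,interpolation=cv2.INTER_CUBIC)
cv2.circle(cr,(int((t[0]-285+.5)*7),int((t[1]-175+.5)*7)),5,(0,0,255),1); cv2.imwrite(sys.argv[1],cr)
E
python3 look.py pics/s3.png
```

```text
-3 [[322.4, 211.0]]
-2 [[323.8, 218.5]]
-1 [[335.2, 221.6]]
0 [[344.9, 217.0]]
tip [310.7 213. ]
1 [297. 185.]
1 [301. 186.]
1 [310. 186.]
1 [332. 186.]
1 [344. 185.]
1 [298. 187.]
1 [307. 187.]
1 [310. 189.]
2 [338.5 189.5]
1 [341. 189.]
2 [313.5 191. ]
2 [339.5 192.5]
1 [309. 193.]
1 [312. 194.]
1 [309. 195.]
1 [307. 197.]
2 [310.5 199.5]
2 [313.5 199. ]
2 [309.  202.5]
16 [323.1 210.9]
1 [345. 217.]
```

View pics/s3.png

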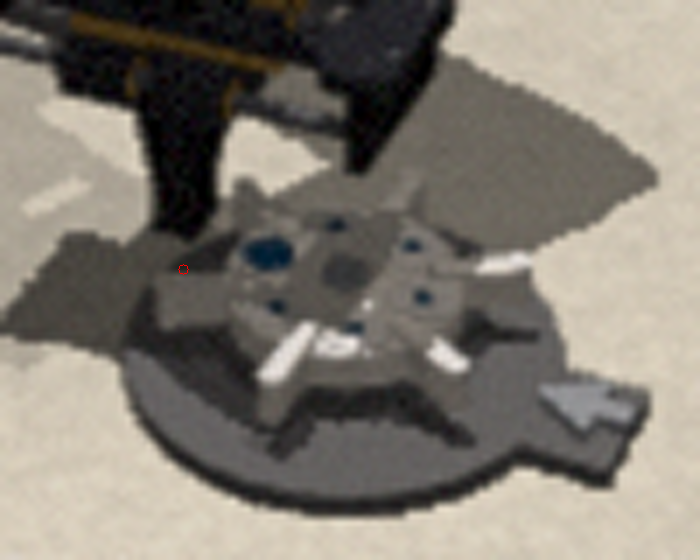

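The wheel hasn't moved: the stone is still at pixel (323,211), which is the -3.14 click. The visible fingertip ends higher than I predicted (crop row about 235 instead of 268), so the tip probably passed over the tab. I'll measure the tip height.

```bash
python3 - <<'E'
from h import *
s=np.load("scene0.npz")
for p,v in (((.4592,.0552,.0876),150+175/4.5-.5),((.4377,-.0087,.0525),175+235/7-.5)):
    for dz in (0,.005,.01,.015,.022): print(dz,proj(s,[[p[0],p[1],p[2]-dz]]).round(1).tolist(),v)
E
```

```text
0 [[330.6, 187.4]] 188.38888888888889
0.005 [[330.6, 189.0]] 188.38888888888889
0.01 [[330.6, 190.5]] 188.38888888888889
0.015 [[330.6, 192.0]] 188.38888888888889
0.022 [[330.5, 194.0]] 188.38888888888889
0 [[310.6, 206.6]] 208.07142857142856
0.005 [[310.6, 208.1]] 208.07142857142856
0.01 [[310.7, 209.5]] 208.07142857142856
0.015 [[310.7, 211.0]] 208.07142857142856
0.022 [[310.7, 213.0]] 208.07142857142856
```

Both pictures put the closed tip about 4 mm ahead of the TCP, so it was level with the tab tops and skimmed them. I'll lift, arc back to the first gap and go in about 15 mm deeper while watching the force.

```bash
python3 -m pendant '[[[0,0,-20],0],[[1,-11.6,0],10],[[1,-11.6,0],10],[[1,-11.6,0],10],[[1,-11.6,0],10],[[1,-11.6,0],10],[[1,-11.6,0],10],[[0,0,0],0]]'>/dev/null; python3 st.py; python3 -m pendant '[[[0,0,10],0],[[0,0,10],0],[[0,0,5],0],[[0,0,5],0],[[0,0,4],0],[[0,0,0],0],[[0,0,0],0]]'>/dev/null; python3 st.py; python3 look.py pics/s4.png
```

```text
t 7.925 p [0.4596 0.055  0.0724] yaw -48.5 r 0.0666 ang 130.7 F [ 0.3 -0.   0. ] q6 0.72 w 0.00042438741690355473
to entry in tool mm [-0.4  0.8 12.4]
t 8.8 p [0.4591 0.0545 0.0385] yaw -48.7 r 0.0665 ang 131.2 F [0.3 0.1 0.4] q6 0.73 w 0.0005224315402676252
to entry in tool mm [ -0.5   0.2 -21.5]
-3 [[322.4, 211.0]]
-2 [[323.8, 218.5]]
-1 [[335.2, 221.6]]
0 [[344.9, 217.0]]
tip [330.2 208.3]
1 [341. 188.]
1 [344. 188.]
2 [346.  188.5]
1 [349. 187.]
2 [338.  189.5]
3 [348.3 190. ]
1 [322. 191.]
1 [326. 192.]
1 [331. 192.]
2 [336.5 191.5]
5 [341.  191.8]
1 [324. 193.]
2 [330.5 194. ]
1 [344. 193.]
1 [328. 196.]
2 [339.  195.5]
2 [346.5 196.5]
2 [330.5 198.5]
1 [332. 197.]
1 [336. 197.]
3 [339. 198.]
1 [342. 197.]
3 [328.7 200. ]
1 [333. 199.]
1 [333. 202.]
17 [323.1 210.8]
1 [345. 217.]
```

View pics/s4.png

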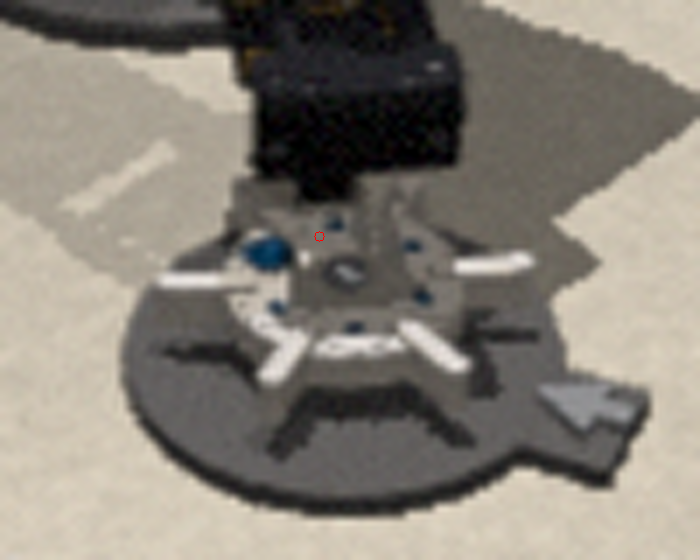

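```bash
python3 - <<'E'
from h import *
s=np.load("scene0.npz")
for L in (.04,.07,.095):
  for z in (.06,.07,.0865,.1): print(L,z,proj(s,[[.459+L*.66,.0545-L*.751,z]]).round(1).tolist())
print("body bottom row seen ~198")
E
python3 -m pendant '[[[0.2,4.7,0],-4],[[0.2,4.7,0],-4],[[0.2,4.7,0],-4],[[0.2,4.7,0],-4],[[0.2,4.7,0],-4]]'>/dev/null; python3 st.py; python3 -m pendant '[[[0.2,4.7,0],-4],[[0,0,0],0]]'>/dev/null; python3 st.py
```

```text
0.04 0.06 [[332.2, 204.4]]
0.04 0.07 [[332.3, 201.4]]
0.04 0.0865 [[332.4, 196.3]]
0.04 0.1 [[332.5, 192.1]]
0.07 0.06 [[333.8, 211.2]]
0.07 0.07 [[333.8, 208.1]]
0.07 0.0865 [[334.0, 203.0]]
0.07 0.1 [[334.1, 198.8]]
0.095 0.06 [[335.1, 217.1]]
0.095 0.07 [[335.2, 214.0]]
0.095 0.0865 [[335.3, 208.8]]
0.095 0.1 [[335.4, 204.6]]
body bottom row seen ~198
t 9.475 p [0.4449 0.0363 0.0386] yaw -28.6 r 0.0662 ang 151.3 F [0.8 2.1 0.2] q6 0.33 w 0.0004000605116457746
to entry in tool mm [  3.3 -22.9 -21.3]
t 9.725 p [0.4429 0.0319 0.0386] yaw -24.8 r 0.0661 ang 155.5 F [ 0.3  0.9 -0.2] q6 0.25 w 0.00020347946820323324
to entry in tool mm [  4.8 -27.5 -21.4]
```

Now there is contact, at about 2 N. I'll continue the click.

```bash
python3 -m pendant '[[[0.2,4.7,0],-4],[[0.2,4.7,0],-4],[[0.2,4.7,0],-4],[[0.2,4.7,0],-4]]'>/dev/null; python3 st.py; python3 -m pendant '[[[0.2,4.7,0],-4],[[0.2,4.7,0],-4],[[0.2,4.7,0],-4],[[0.2,4.7,0],-4],[[0,4.7,0],-4],[[0,0,0],0],[[0,0,0],0],[[0,0,0],0]]'>/dev/null; python3 st.py; python3 look.py pics/s5.png | grep -v '^[1-5] \['
```

```text
t 10.225 p [0.4379 0.0141 0.0386] yaw -8.6 r 0.0659 ang 171.6 F [ 0.1  0.3 -0.1] q6 -0.07 w 0.00037214647142808636
to entry in tool mm [ 14.5 -43.4 -21.4]
t 11.225 p [ 0.4376 -0.0093  0.0384] yaw 11.3 r 0.0668 ang -168.1 F [ 1.   0.1 -0.2] q6 -0.47 w 0.0004961685698742953
to entry in tool mm [ 33.2 -58.7 -21.6]
-3 [[322.4, 211.0]]
-2 [[323.8, 218.5]]
-1 [[335.2, 221.6]]
0 [[344.9, 217.0]]
tip [310.7 217.2]
22 [324.2 218.4]
```

View pics/s5.png

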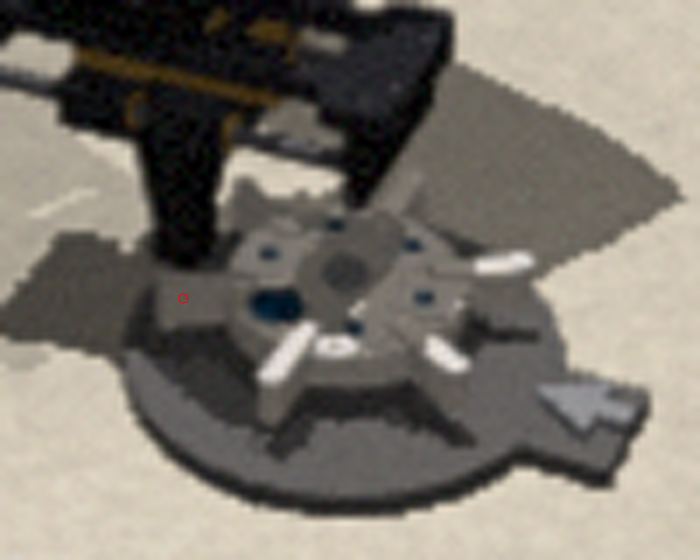

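The big stone is now at (324.2, 218.4), which is the -2.09 click, and the foot hasn't moved. On to the second click.

```bash
python3 -m pendant '[[[0.2,4.7,0],-4],[[0.2,4.7,0],-4],[[0.2,4.7,0],-4],[[0.2,4.7,0],-4],[[0.2,4.7,0],-4],[[0.2,4.7,0],-4],[[0.2,4.7,0],-4],[[0.2,4.7,0],-4]]'>/dev/null; python3 st.py; python3 -m pendant '[[[0.2,4.7,0],-4],[[0.2,4.7,0],-4],[[0.2,4.7,0],-4],[[0.2,4.7,0],-4],[[0.2,4.7,0],-4],[[0.2,4.7,0],-4],[[0.2,4.7,0],-4],[[0,0,0],0]]'>/dev/null; python3 -m pendant '[[[0,0,0],0],[[0,0,0],0],[[0,0,0],0],[[0,0,0],0],[[0,0,0],0],[[0,0,0],0]]'>/dev/null;python3 st.py; python3 look.py pics/s6.png | grep -v '^[1-5] \['
```

```text
t 12.275 p [ 0.453  -0.0411  0.0381] yaw 43.4 r 0.0677 ang -137.6 F [-2.2  4.5  0.4] q6 -1.1 w 0.0004289327307625716
to entry in tool mm [ 70.  -65.9 -21.7]
t 14.025 p [ 0.4826 -0.0598  0.0384] yaw 71.3 r 0.0675 ang -107.6 F [-0.4  0.1 -0.7] q6 -1.6 w 0.0004034137032814461
to entry in tool mm [100.9 -59.4 -21.6]
-3 [[322.4, 211.0]]
-2 [[323.8, 218.5]]
-1 [[335.2, 221.6]]
0 [[344.9, 217.0]]
tip [313.2 233.3]
7 [322.9 191.9]
20 [335.5 221.5]
```

The stone is at (335.5, 221.5), which is the -1.05 click, and it has rested there for over 0.5 s. Now the final click.

```bash
python3 -m pendant '[[[0.2,4.7,0],-4],[[0.2,4.7,0],-4],[[0.2,4.7,0],-4],[[0.2,4.7,0],-4],[[0.2,4.7,0],-4],[[0.2,4.7,0],-4],[[0.2,4.7,0],-4],[[0.2,4.7,0],-4]]'>/dev/null; python3 st.py; python3 -m pendant '[[[0.2,4.7,0],-4],[[0.2,4.7,0],-4],[[0.2,4.7,0],-4],[[0.2,4.7,0],-4],[[0.2,4.7,0],-4],[[0.2,4.7,0],-4],[[0.2,3.5,0],-3],[[0,0,0],0]]'>/dev/null; python3 -m pendant '[[[0,0,0],0],[[0,0,0],0],[[0,0,0],0],[[0,0,0],0]]'>/dev/null;python3 st.py; python3 look.py pics/s7.png | grep -v '^[1-5] \['
```

```text
t 15.075 p [ 0.5184 -0.0613  0.0382] yaw 103.4 r 0.0675 ang -76.9 F [-3.5 -2.1  1.6] q6 -2.14 w 0.000594809882143473
to entry in tool mm [126.8 -31.1 -21.6]
t 16.575 p [ 0.5475 -0.0469  0.0383] yaw 130.3 r 0.068 ang -49.1 F [-1.1 -0.8 -0.2] q6 -2.56 w 0.0005335468395424955
to entry in tool mm [135.   -2.1 -21.6]
-3 [[322.4, 211.0]]
-2 [[323.8, 218.5]]
-1 [[335.2, 221.6]]
0 [[344.9, 217.0]]
tip [336.8 240.1]
```

View pics/s7.png

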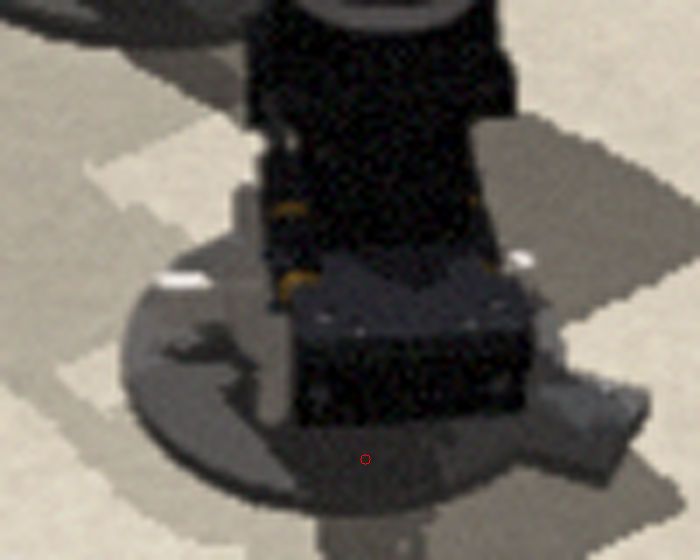

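The gripper hides the stone, but the tabs look to be in a click position. I'll lift straight up, move clear and check.

```bash
python3 -m pendant '[[[0,0,-10],0],[[0,0,-20],0],[[0,0,-40],0],[[0,0,-50],0],[[0,0,-50],0],[[-30,0,0],0],[[-60,0,0],0],[[-60,0,0],0]]'; python3 -m pendant '[[[-60,0,0],0],[[-60,0,0],0],[[0,0,0],0],[[0,0,0],0]]'; python3 look.py pics/s8.png | grep -v '^[1-5] \['; python3 - <<'E'
from rig import camera
from h import *
a=np.load("top0.npz")["pixels"]; b=camera("top")["pixels"]
cv2.imwrite("pics/cmp.png",np.vstack([cv2.resize(i[120:240,150:450],None,fx=2.5,fy=2.5,interpolation=cv2.INTER_CUBIC) for i in(a,b)]))
E
```

```text
time: 17.62
position: [0.6455, -0.162, 0.2098]
tool_rot: [0.42, 0.908, 0.0, 0.001]
ft_force: [0.9, -0.2, 0.1]
grip_width: 0.0002
time: 18.12
position: [0.7213, -0.2523, 0.208]
tool_rot: [0.421, 0.907, 0.0, -0.001]
ft_force: [0.8, 0.2, 0.4]
grip_width: 0.0004
-3 [[322.4, 211.0]]
-2 [[323.8, 218.5]]
-1 [[335.2, 221.6]]
0 [[344.9, 217.0]]
tip [358.6 270. ]
7 [365.7 203.4]
9 [357.3 206.3]
8 [379.5 226.5]
```

View pics/cmp.png

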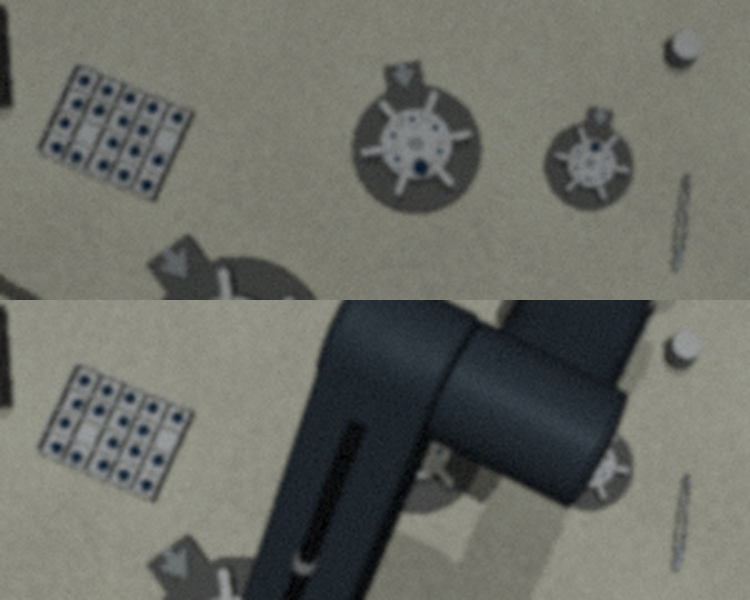

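Tray, jar and tweezers haven't moved, but the arm hides the wheel. I'll swing it aside and use the last picture on that.

```bash
python3 -m pendant '[[[-10,-25,0],0],[[-20,-45,0],0],[[-20,-50,0],0],[[-20,-50,0],0],[[-20,-50,0],0],[[-20,-50,0],0],[[-20,-40,0],0],[[0,0,0],0]]'; python3 look.py pics/s8.png | grep -v '^[1-5] \['; python3 - <<'E'
from rig import camera
from h import *
a=camera("scene")["pixels"][175:255,285:385]; b=camera("top")["pixels"][135:215,265:365]
cv2.imwrite("pics/fin.png",np.hstack([cv2.resize(i,(400,320),interpolation=cv2.INTER_CUBIC) for i in(a,b)]))
E
```

```text
time: 19.23
position: [0.5983, -0.4802, 0.2125]
tool_rot: [0.498, 0.865, -0.052, -0.005]
ft_force: [-0.3, 0.2, 0.2]
grip_width: 0.0005
-3 [[322.4, 211.0]]
-2 [[323.8, 218.5]]
-1 [[335.2, 221.6]]
0 [[344.9, 217.0]]
tip [210.7 325.3]
18 [345.  217.1]
```

View pics/fin.png

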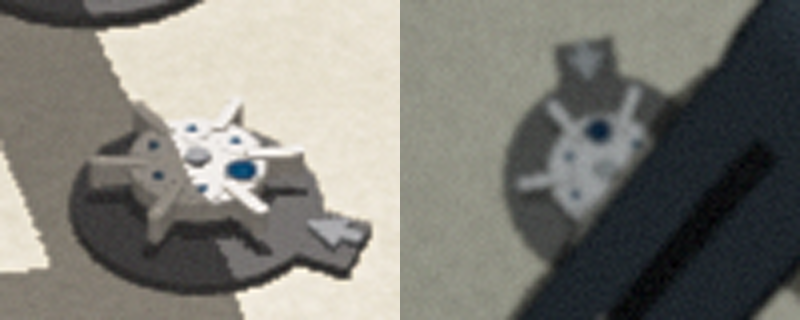

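The stone is at (345.0, 217.1), against a predicted (344.9, 217.0) for joint 0. The pointer and foot are where they were.

```bash
python3 -m pendant '[[[0,0,0],0],[[0,0,0],0]]'; python3 - <<'E'
from rig import robot,order
o=robot.get_obs(); print(o["q"].round(2),abs(o["joint_velocities"]).max())
print(order.hand_in())
E
```

```text
time: 19.62
position: [0.6007, -0.4766, 0.2118]
tool_rot: [0.496, 0.867, -0.052, -0.005]
ft_force: [-0.1, -0.2, -0.3]
grip_width: 0.0003
[-0.77  0.74  1.03 -0.11  1.35 -2.85] 0.004034551737886725
the job is handed in; nothing more can be done
None
```

I turned the middle carousel's wheel three clicks anticlockwise with the closed fingertips (-3.14 → -2.09 → -1.05 → 0). It rested more than 0.5 s at the click before the pointer, then took exactly one more click. The job was handed in at about 20 s of the 58 s allowed.

**Final checks:**
- **Stone:** the big stone shows at pixel (345.0, 217.1), against (344.9, 217.0) predicted for joint 0.
- **Carousel:** the foot and pointer show no visible shift in the final pictures.
- **Bystanders:** the tray, jar and tweezers look unmoved in the before-and-after top view, taken before the last arm swing. That swing passed well above them.
- **Force:** the largest wrist force I read was about 5 N. I only sampled it between moves, so a brief peak could be higher.

**What went wrong or disagreed:**
- **First pass missed:** the closed fingertip reached only about 4 mm past the TCP in the pictures, not the stated 22 mm. It skimmed over a tab without turning the wheel. I repeated the pass 14 mm lower and it worked.
- **Joint 6 at its limit:** after the final swing aside, joint 6 read -2.85, the edge of its range, and the tool was slightly tilted. The arm was at rest and clear of everything, but I can't rule out that this counts as passing the joint's range.

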